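# Close the cover of the full cell tray

### The job

Two black cell trays on the bench stand with their green hinged covers leaning open. Close the cover of the tray that is completely filled with cells: bring it over and lower it gently, without letting it drop, until it lies fully down on the rim, then let go. Leave the cover of the partly empty tray standing open.

Things in the scene. Friction and masses are not known exactly. Their poses are not given: they have to be found in the camera images.
- full_tray: Black tray filled with 12 silver cells (3 x 4); the other tray, alike, has 4 cells and dark empty sockets. Fixed. 120 mm (its x) by 160 mm (its y), rim 85 mm high. Origin: centre of the underside, z up. The cover's hinge line is parallel to the tray's y, at x = +60, z = 87.5 mm in its frame.
- full_cover (a joint): Hinge of the full tray's green cover (120 x 160 x 5 mm, 0.12 to 0.25 kg). 0 = flat on the rim (stop), 1.57 = upright, 1.95 = leaning open on its back stop (start). Growing angle lifts the edge at the tray's -x side up and over to +x. Nearly free hinge: let go below 1.4 rad it falls shut, above 1.7 rad it falls open.
- full_bar (a point): Centre of the yellow round bar at the free end of that tray's cover, 40 mm long, 16 mm diameter, parallel to the hinge, on a 14 mm wide neck, 32 mm clear of the cover's edge. At cover angle a it is at x = 60 - 160 cos a, y = 0, z = 87.5 + 160 sin a mm in the tray's frame. Tool down, its flat ends can be pinched at any angle; it turns between the pads as the cover swings.
- part_bar (a point): Centre of the partly empty tray's yellow round bar at the free end of that tray's cover, 40 mm long, 16 mm diameter, parallel to the hinge, on a 14 mm wide neck, 32 mm clear of the cover's edge. About 236 mm high while that cover stands open. That tray is turned within 25 degrees of the full one.

How it is judged:
By the outcome, as a careful person would: the job done as asked, in the order asked, and still so for the second after the job is handed in, with the robot touching nothing.
It also fails if it takes over 38 s, if anything falls off the work surface, if the arm or the gripper's body presses on something with over 40 N, if the wrist force passes 120 N, or if a joint passes its speed limit or range.

### The arm

A 6-joint arm with a two-finger parallel gripper is mounted at the origin on the work surface. World frame = base frame: x ahead of the robot, y to its left, z up, the work surface at z = 0. Lengths are in m, angles in rad, forces in N, time in s.
With the tool pointing down it reaches from about 0.4 to 0.925 m from the base axis. Payload 12.5 kg.
Tool frame: the origin (TCP) lies on the centre line of the jaws, within the pads' length; the fingertips stand arm.finger_overhang ahead of it and the grasp point (between the pads) lies 2 mm behind it (arm.finger_overhang is the distance from the TCP to the fingertips, in m); z points along the fingers, y is the line along which they close (so a half turn about z gives the same grasp; the last joint's range is limited). The gripper opens to 95 mm and grips with 3 to 60 N. Pads are 20 mm wide; open, the fingers measure 119 mm over their backs; the gripper's body (75 mm by 180 mm) begins 59 mm behind the grasp point.
Start: joints at [-1.277, 0.491, 1.559, -0, 1.092, -0.106], TCP at [0.243, -0.576, 0.201] pointing down, gripper open.
Joint ranges: [-3.1, 3.1], [-0.84, 2.19], [0.05, 2.79], [-1.13, 4.28], [0.06, 2.93], [-2.69, 2.69]. Speed limits (rad/s): [2.22, 2.22, 2.79, 3.14, 3.14, 3.14].

### API

Orientations are given as a rotation vector (axis times angle).
In Python, from workcell import arm gives the robot as it stands.
- The arm moves only by the shell command python3 -m creep 'ROWS'. ROWS is JSON, one flat list of numbers, 5 for each row, row after row: the shift along the tool's x, y, z each as a share of 300 mm, from -1 to 1, then the turn about the tool's z as a share of 360 degrees, from -1 to 1, then the opening, from 0 (shut) to 1 (fully open). A call has 1 to 8 rows; each row is the pose to reach, as a shift and turn from the pose commanded when the call began, along the tool's axes at that moment, turning the shorter way round; what a row does not reach only later rows make up. A row lasts 1/10 s, in which the tool goes at most 50 mm and 8.59 degrees, less where a joint would pass 70% of its speed; a pose out of reach is approached as far as the arm can. A call with a number of a shift or a turn outside -1 to 1 is refused whole. A call with a gripper value outside its range is refused whole. The fingers move at their own pace and stop on an object; the grip force is fixed at half the most. Time passes only in rows, so rows that repeat a pose let the fingers close. It gives the time, the measured TCP pose, the force, the opening and the grip force at its end, in the units of the state.
- arm.get_obs(): the state, without advancing time (a new reading comes with each control period).
- arm.camera(name): name is "scene" or "side" or "wrist"; returns the picture (480x640x3 uint8, red, green, blue); there is no depth.
- arm.calibration(name): a dict with "fov_y" (degrees; the focal length in pixels is half the picture's height over the tangent of half this angle, whatever the lens; pixels are square), "cx", "cy" (the principal point, pixels), "k1" (the pictures are not rectified: a ray, as slopes to the right and down, at radius r is drawn at 1 + k1 r^2 times it, then the intrinsics apply), "cam_to_world" (4x4, takes a point from camera to world coordinates). Camera axes: x right, y up, looking along -z (the intrinsics and any distortion apply to the point x, -y, -z); pixel columns grow to the right and rows downward; lengths in m; the calibration is good to about 2 mm. A picture is of the moment at which its call begins: read the wrist's pose just before it. calibration takes no time and is no camera call; for the wrist camera it gives the pose at the moment of the call.
- arm.close_job(): hands the job in; it is judged then, once.
The state is a dict: "time": time; "q": joint angles; "joint_vel": joint speeds; "effort": joint torques, N m; "tool_pos": TCP position; "orientation": TCP orientation; "contact_force": force on the tool from outside, world axes, zero at the start; "wrist_torque": the same for the moment, N m; "width": finger opening in m; "grip_force": force on a finger pad.
Only numpy, scipy, OpenCV 4.12 (cv2) and the standard library are available. Lean on these libraries where they do the work, as an engineer would, in place of code of your own. Each camera call takes 0.05 s, during which the arm holds its last target. There are 200 camera calls.

## Working session

There is one attempt and no reset: what is moved stays moved. The work goes in short steps, Python scripts to look and compute and a shell command to move; the robot and the scene stay as the last step left them, time stands still between calls to the robot, and variables do not carry over. Pictures are saved under pics/ and viewed, at most 10 in all, crops included, and the job is handed in when it is done.

```bash
mkdir -p pics; python3 - <<'E'
from workcell import arm
import cv2,numpy as np
a=[arm.camera(n) for n in("scene","side")]
for n,i in zip(("scene","side"),a): cv2.imwrite(f"pics/{n}0.png",i[:,:,::-1])
for n in("scene","side","wrist"):
    c=arm.calibration(n); print(n,{k:np.round(v,4).tolist() for k,v in c.items()})
print(arm.finger_overhang, arm.get_obs())
E
```

```text
scene {'fov_y': 46.5704, 'cx': 325.2354, 'cy': 232.4842, 'k1': -0.0861, 'cam_to_world': [[0.8315, -0.4228, 0.3604, 0.9425], [0.5553, 0.651, -0.5176, -0.6239], [-0.0158, 0.6305, 0.776, 0.9727], [0.0, 0.0, 0.0, 1.0]]}
side {'fov_y': 53.4397, 'cx': 322.1518, 'cy': 236.8719, 'k1': -0.0144, 'cam_to_world': [[-0.9073, -0.3267, 0.2647, 0.7381], [0.4202, -0.7264, 0.5438, 0.4024], [0.0146, 0.6046, 0.7964, 0.7037], [0.0, 0.0, 0.0, 1.0]]}
wrist {'fov_y': 66.5609, 'cx': 325.7941, 'cy': 239.257, 'k1': -0.0106, 'cam_to_world': [[0.3885, 0.8923, 0.2298, 0.3074], [-0.9215, 0.3766, 0.0955, -0.5468], [-0.0013, -0.2489, 0.9685, 0.384], [0.0, 0.0, 0.0, 1.0]]}
0.017 {'time': 0.1, 'q': array([-1.27660144e+00,  4.91503560e-01,  1.55940445e+00,  2.83846392e-06,
        1.09171409e+00, -1.05563167e-01]), 'joint_vel': array([-0.00052066, -0.00137759, -0.00276824, -0.00200187,  0.00123084,
       -0.00199275]), 'effort': array([ 5.53654914e-03, -6.13622975e+01, -2.58606470e+01,  6.94969716e-02,
        4.70358494e-02, -5.09983863e-05]), 'tool_pos': array([ 0.24321985, -0.57547244,  0.20031205]), 'orientation': array([-3.07804114e+00, -6.23560087e-01,  1.48301813e-04]), 'contact_force': array([-0.84447563,  0.15921802, -0.3107854 ]), 'wrist_torque': array([ 0.01147474,  0.0138017 , -0.04580387]), 'grip_force': 0.0, 'width': 0.09485228189463407}
```

View pics/scene0.png

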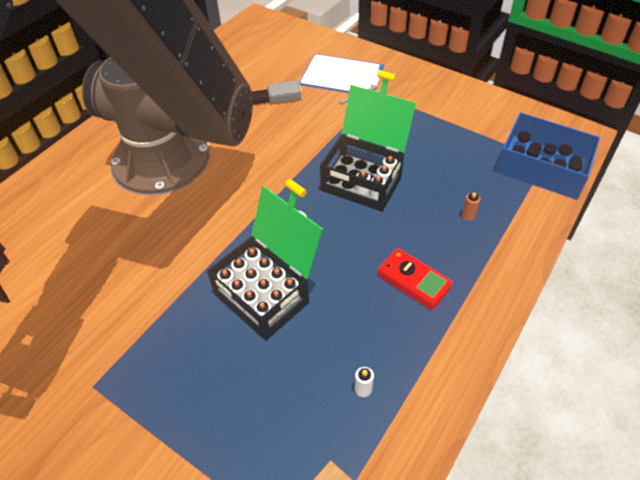

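View pics/side0.png

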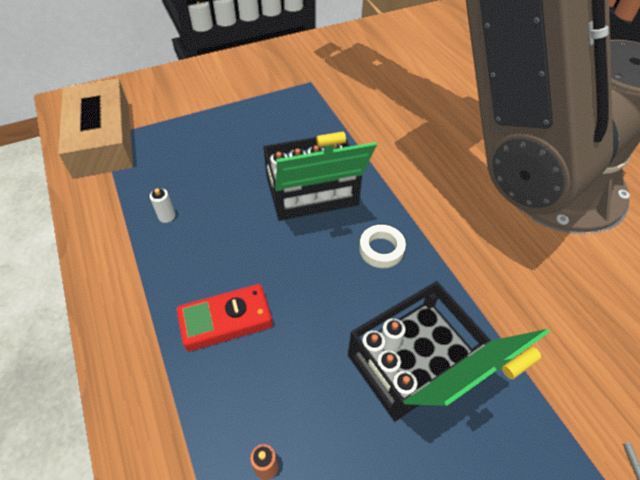

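The full tray is the one near (260,285) in the scene view and (318,175) in the side view. Its bar is at about (295,188) in scene and (331,139) in side. The partly empty tray's bar is at about (386,75) in scene and (521,363) in side. Next I'll triangulate both bars and fit the tray's yaw from the green cover.

```bash
cat > h.py <<'E'
from workcell import arm
import numpy as np, cv2
from scipy.optimize import least_squares
def K(c):
    f=240/np.tan(np.radians(c["fov_y"])/2); return np.array([[f,0,c["cx"]],[0,f,c["cy"]],[0,0,1.]])
def proj(c,P):
    M=np.linalg.inv(c["cam_to_world"]); p=np.atleast_2d(P)@M[:3,:3].T+M[:3,3]
    s=np.c_[p[:,0],-p[:,1]]/-p[:,2:]; s=s*(1+c["k1"]*(s**2).sum(1,keepdims=True))
    return s*K(c)[0,0]+[c["cx"],c["cy"]]
def tri(cs,uv):
    return least_squares(lambda X:np.concatenate([proj(c,X)[0]-p for c,p in zip(cs,uv)]),[.6,0,.2])
def yellow(i):
    h=cv2.cvtColor(i,cv2.COLOR_RGB2HSV); return cv2.inRange(h,(22,180,120),(32,255,255))
def green(i):
    h=cv2.cvtColor(i,cv2.COLOR_RGB2HSV); return cv2.inRange(h,(50,150,60),(75,255,255))
def blob(m,near,r=30):
    n,l,s,c=cv2.connectedComponentsWithStats(m)
    k=[j for j in range(1,n) if s[j,4]>20]; j=min(k,key=lambda j:np.hypot(*(c[j]-near)))
    return l==j,c[j],s[j,4]
def tray(x,y,yaw,P):
    R=np.array([[np.cos(yaw),-np.sin(yaw),0],[np.sin(yaw),np.cos(yaw),0],[0,0,1]]); return np.asarray(P)@R.T+[x,y,0]
E
python3 - <<'E'
from h import *
I={n:cv2.imread(f"pics/{n}0.png")[:,:,::-1].copy() for n in("scene","side")}
cs=[arm.calibration(n) for n in I]
a=1.95
loc=lambda r,y,t=0:[.06-r*np.cos(a)+t*np.sin(a),y,.0875+r*np.sin(a)+t*np.cos(a)]
for name,nb,ng in(("full",[(295,188),(331,139)],[(285,230),(325,165)]),("part",[(386,75),(521,363)],[(378,118),(480,370)])):
    ys=[blob(yellow(i),p) for i,p in zip(I.values(),nb)]
    r=tri(cs,[b[1] for b in ys]); X=r.x
    print(name,[b[1:] for b in ys],X.round(4),"res",r.fun.round(2))
    qs=[]
    for i,g in zip(I.values(),ng):
        m,c,s=blob(green(i),g)
        m=cv2.morphologyEx(m.astype(np.uint8),cv2.MORPH_OPEN,np.ones((17,17)) if 0 else np.ones((11,11)))
        q=np.array(cv2.boxPoints(cv2.minAreaRect(np.argwhere(m)[:,::-1].astype(np.float32)))) if 0 else cv2.approxPolyN(max(cv2.findContours(m,0,1)[0],key=cv2.contourArea),4,ensure_convex=True).reshape(4,2)
        qs.append(q); print(q.tolist(),s)
    C=[[loc(r,y) for r in(0,.12) for y in(-.08,.08)]]
    def res(v):
        o=[]
        for c,b,q in zip(cs,ys,qs):
            o.append(2*(proj(c,tray(*v,[loc(.16,0)]))[0]-b[1]))
            pc=proj(c,tray(*v,C[0]))
            d=np.linalg.norm(pc[:,None]-q[None],axis=2); o.append(.5*d.min(1))
        return np.concatenate(o)
    best=min((least_squares(res,[X[0]-.119*np.cos(w),X[1]-.119*np.sin(w),w],loss="soft_l1") for w in np.arange(0,6.28,.35)),key=lambda s:s.cost)
    print("pose",best.x.round(4),np.degrees(best.x[2]).round(1),best.fun.round(1),"bar",tray(*best.x,loc(.16,0)).round(4))
E
```

```text
full [(array([295.14880952, 187.43452381]), np.int32(168)), (array([330.43478261, 141.00724638]), np.int32(138))] [ 0.496  -0.0734  0.2341] res [ 0.61  0.52  0.5  -0.39]
[[322, 228], [307, 280], [245, 228], [275, 187]] 3457Traceback (most recent call last):
  File "<stdin>", line 14, in <module>
ValueError: max() iterable argument is empty
```

```bash
cat > fit.py <<'E'
from h import *
I={n:cv2.imread(f"pics/{n}0.png")[:,:,::-1].copy() for n in("scene","side")}
cs=[arm.calibration(n) for n in I]
a=1.95
loc=lambda r,y,t=0:[.06-r*np.cos(a)+t*np.sin(a),y,.0875+r*np.sin(a)+t*np.cos(a)]
from scipy.ndimage import distance_transform_edt as edt
for name,nb,box in(("full",[(295,188),(331,139)],[(240,180,330,285),(260,130,385,200)]),("part",[(386,75),(521,363)],[(335,60,420,155),(395,320,560,415)])):
    ys=[blob(yellow(i),p) for i,p in zip(I.values(),nb)]
    X=tri(cs,[b[1] for b in ys]).x
    D=[]
    for i,(u0,v0,u1,v1) in zip(I.values(),box):
        j=i.astype(int); m=(j[:,:,1]>1.6*j[:,:,0])&(j[:,:,1]>1.6*j[:,:,2])&(j[:,:,1]>50)
        k=np.zeros_like(m); k[v0:v1,u0:u1]=m[v0:v1,u0:u1]; D.append(k)
    def iou(v):
        t=0
        for c,k in zip(cs,D):
            z=np.zeros(k.shape,np.uint8)
            P=[loc(r,y,t) for r in(.004,.12) for y in(-.08,.08) for t in(-.0025,.0025)]
            h=cv2.convexHull(proj(c,tray(*v,P)).astype(np.float32)); cv2.fillConvexPoly(z,(h*16).round().astype(int),1,shift=4)
            t+=(k&(z>0)).sum()/(k|(z>0)).sum()
        return t/2
    pose=lambda w:(X[0]-.1192*np.cos(w),X[1]-.1192*np.sin(w),w)
    W=np.radians(np.arange(0,360,.5)); s=np.array([iou(pose(w)) for w in W]); b=W[s.argmax()]
    near=s>s.max()-.01
    print(name,"bar",X.round(4),"pose",np.round(pose(b),4),np.degrees(b),s.max().round(3),np.degrees(W[near]).min(),np.degrees(W[near]).max(),[k.sum() for k in D])
    b2=[]
    for m,c,_ in ys:
        p=np.argwhere(m)[:,::-1].astype(np.float32); b2.append(cv2.fitLine(p,cv2.DIST_L2,0,.01,.01).ravel()[:2].round(3))
    print(b2)
E
python3 fit.py
```

```text
full bar [ 0.496  -0.0734  0.2341] pose [ 0.4733 -0.1904  1.3788] 79.0 0.903 78.0 81.0 [np.int64(3557), np.int64(2877)]
[array([0.803, 0.596], dtype=float32), array([ 0.995, -0.105], dtype=float32)]
part bar [0.4645 0.3158 0.2367] pose [0.4791 0.1975 1.693 ] 97.0 0.924 96.5 97.0 [np.int64(3313), np.int64(3330)]
[array([0.972, 0.236], dtype=float32), array([ 0.82 , -0.573], dtype=float32)]
```

Both bar heights (0.234 and 0.237) match the expected 0.236, and the tray yaw is about 79°. I'll rise first, then move over the full tray's bar.

```bash
cat > go.py <<'E'
import sys; from h import *
from scipy.spatial.transform import Rotation as R
def go(p,yawdeg):  # tool y axis heading (mod 180) in degrees
    o=arm.get_obs(); M=R.from_rotvec(o["orientation"]).as_matrix()
    d=M.T@(np.array(p)-o["tool_pos"])
    y=np.degrees(np.arctan2(M[1,1],M[0,1])); t=(yawdeg-y+90)%180-90
    print("shares",(d/.3).round(4),"turn",round(-t/360,4),"tilt",M[:,2].round(3),"t",round(o["time"],2),"pos",o["tool_pos"].round(4))
if __name__=="__main__": go([float(v) for v in sys.argv[1:4]],float(sys.argv[4]))
E
python3 go.py .496 -.0734 .31 -11
python3 -m creep '[0,0,-0.2,0,1, 0,0,-0.4,0,1, 0.15,-0.12,-0.43,-0.024,1, 0.27,-0.23,-0.43,-0.048,1, 0.39,-0.33,-0.43,-0.072,1, 0.51,-0.43,-0.43,-0.096,1, 0.63,-0.53,-0.43,-0.12,1, 0.75,-0.64,-0.43,-0.144,1]'
python3 go.py .496 -.0734 .30 -11
```

```text
shares [ 1.4276 -1.2141 -0.3642] turn -0.1558 tilt [-0.     0.001 -1.   ] t 0.1 pos [ 0.2432 -0.5755  0.2003]
time: 0.9
tool_pos: [0.3757, -0.3107, 0.3297]
orientation: [-2.495, -1.908, -0.0]
contact_force: [1.0, -0.9, -0.5]
width: 0.0952
grip_force: 0.0
shares [0.8685 0.1799 0.0991] turn -0.0116 tilt [-0.  0. -1.] t 0.9 pos [ 0.3757 -0.3107  0.3297]
```

```bash
python3 -m creep '[0.17,0.03,0,-0.011,1, 0.33,0.06,0,-0.011,1, 0.49,0.1,0,-0.011,1, 0.65,0.13,0,-0.011,1, 0.8,0.16,0,-0.011,1, 0.86,0.177,0,-0.011,1, 0.86,0.177,0,-0.011,1]'
python3 go.py .496 -.0734 .30 -11
python3 - <<'E'
from h import *
cw=arm.calibration("wrist")
im={n:arm.camera(n) for n in("wrist","scene","side")}
for n in im: cv2.imwrite(f"pics/{n}1.png",im[n][:,:,::-1])
print("bar expected in wrist",proj(cw,[.496,-.0734,.235]))
E
```

```text
time: 1.6
tool_pos: [0.4961, -0.0762, 0.3294]
orientation: [-2.43, -1.99, 0.0]
contact_force: [-0.5, -0.1, 0.6]
width: 0.0952
grip_force: 0.0
shares [ 0.0092 -0.0021  0.0981] turn -0.001 tilt [-0.001  0.    -1.   ] t 1.6 pos [ 0.4961 -0.0762  0.3294]
bar expected in wrist [[325.78798948 235.89537662]]
```

View pics/wrist1.png

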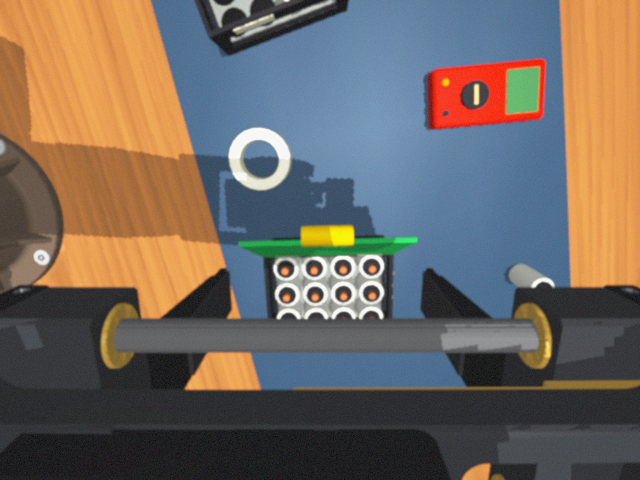

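The wrist view shows the bar centred at about (328,236), 2 px (1.5 mm) from the prediction, and lying square to the jaws. The tray below it holds silver cells in every socket. I'll check this numerically before descending.

```bash
python3 - <<'E'
from h import *
i=cv2.imread("pics/wrist1.png")[:,:,::-1].copy(); cw=arm.calibration("wrist")
m,c,s=blob(yellow(i),(328,236)); print(c,s)
ims=[cv2.imread(f"pics/{n}0.png")[:,:,::-1].copy() for n in("scene","side")]
cs=[arm.calibration(n) for n in("scene","side")]
uv=[blob(yellow(j),p)[1] for j,p in zip(ims,[(295,188),(331,139)])]
r=tri(cs+[cw],uv+[c]); print(r.x.round(4),r.fun.round(2))
q=least_squares(lambda v:(proj(cw,[[v[0],v[1],.236]])[0]-c),[.5,-.07]).x; print("wrist only",q.round(4))
g=i.astype(int); k=((g[:,:,1]>1.6*g[:,:,0])&(g[:,:,1]>1.6*g[:,:,2])&(g[:,:,1]>50)); k[300:]=0;k[:220]=0;k[:,430:]=0
print(cv2.fitLine(np.argwhere(k)[:,::-1].astype(np.float32),cv2.DIST_L2,0,.01,.01).ravel()[:2])
top=[(u,np.argmax(k[:,u])) for u in list(range(250,295,8))+list(range(362,412,8))]; print(np.degrees(np.arctan(np.polyfit(*np.array(top).T,1)[0])))
E
python3 go.py .497 -.0735 .234 -11
```

```text
[327.19175455 235.65004794] 1043
[ 0.496  -0.0757  0.2342] [-0.11  1.23 -0.15 -1.37 -0.21 -0.83]
wrist only [ 0.4961 -0.0759]
[ 0.9996976  -0.02459037]
-1.2251475209758302
shares [0.0188 0.003  0.3188] turn -0.0016 tilt [-0.001 -0.    -1.   ] t 1.75 pos [ 0.495  -0.0788  0.3297]
```

```bash
python3 -m creep '[0.005,0.004,0.1,-0.002,1, 0.005,0.004,0.2,-0.002,1, 0.005,0.004,0.27,-0.002,1, 0.005,0.004,0.32,-0.002,1, 0.005,0.004,0.32,-0.002,1]'
python3 -m creep '[0,0,0,0,0.6, 0,0,0,0,0.3, 0,0,0,0,0.3, 0,0,0,0,0.3, 0,0,0,0,0.3, 0,0,0,0,0.3]'
python3 - <<'E'
from workcell import arm
import cv2
o=arm.get_obs();print(o["width"],o["grip_force"],o["contact_force"])
cv2.imwrite("pics/scene2.png",cv2.resize(arm.camera("scene")[120:330,170:450,::-1],None,fx=2,fy=2))
E
```

```text
time: 2.25
tool_pos: [0.4957, -0.0781, 0.2323]
orientation: [-2.421, -1.998, 0.003]
contact_force: [-0.3, 0.2, 0.2]
width: 0.0951
grip_force: 0.0
time: 2.85
tool_pos: [0.4969, -0.077, 0.234]
orientation: [2.421, 2.002, 0.0]
contact_force: [-0.1, -0.3, 0.2]
width: 0.0527
grip_force: 0.0
0.05265934399728159 0.0 [-0.10408437 -0.28951305  0.15904202]
```

View pics/scene2.png

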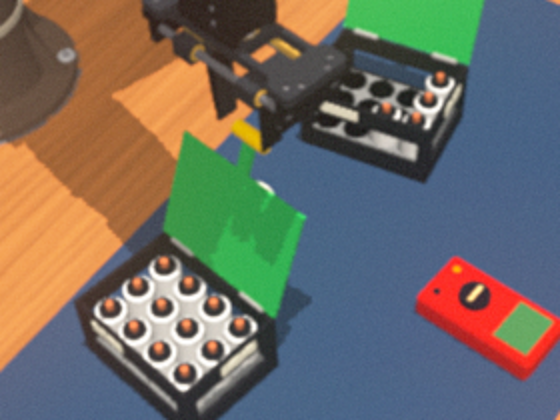

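The fingers straddle the bar ends, which are at about (247,133) in the crop, and are still closing at 53 mm.

```bash
python3 -m creep '[0,0,0,0,0.2, 0,0,0,0,0.2, 0,0,0,0,0.2, 0,0,0,0,0.2, 0,0,0,0,0.2]'
python3 - <<'E'
import numpy as np
# tool x ~ +tray x, z down; shifts (share of 300mm) for cover angle from 1.95
for a in np.arange(1.95,-.01,-.15):
    print(round(a,2),((np.array([60-160*np.cos(a),-160*np.sin(a)])-[60-160*np.cos(1.95),-160*np.sin(1.95)])/300).round(3))
E
```

```text
time: 3.4
tool_pos: [0.4969, -0.077, 0.2338]
orientation: [2.421, 2.001, -0.0]
contact_force: [0.1, -0.1, 1.0]
width: 0.0192
grip_force: 0.0
1.95 [0. 0.]
1.8 [-0.076 -0.024]
1.65 [-0.155 -0.036]
1.5 [-0.235 -0.037]
1.35 [-0.314 -0.025]
1.2 [-0.391 -0.002]
1.05 [-0.463  0.033]
0.9 [-0.529  0.078]
0.75 [-0.588  0.132]
0.6 [-0.638  0.194]
0.45 [-0.678  0.263]
0.3 [-0.707  0.338]
0.15 [-0.725  0.416]
0.0 [-0.731  0.495]
```

It missed: the width is 19 mm with no grip force. I'll look before acting.

```bash
python3 - <<'E'
from h import *
cs=[arm.calibration(n) for n in("scene","side")]
im=[arm.camera(n) for n in("scene","side")]
o=arm.get_obs()
for c,i in zip(cs,im): print("tcp",proj(c,o["tool_pos"]).round(1),[ (blob(yellow(i),proj(c,o["tool_pos"])[0])[1:])])
a=cv2.resize(im[0][140:260,220:360],(560,480),interpolation=2)[:, :400]; b=cv2.resize(im[1][80:200,270:370],(400,480),interpolation=2)
cv2.imwrite("pics/c3.png",np.hstack([a,b])[:,:,::-1]); print(o["width"],o["tool_pos"])
E
```

```text
tcp [[295.  189.4]] [(array([295.94444444, 188.92592593]), np.int32(108))]
tcp [[329.3 139.4]] [(array([330.72566372, 139.42035398]), np.int32(226))]
0.019487904018805235 [ 0.49691586 -0.07703148  0.23381958]
```

View pics/c3.png

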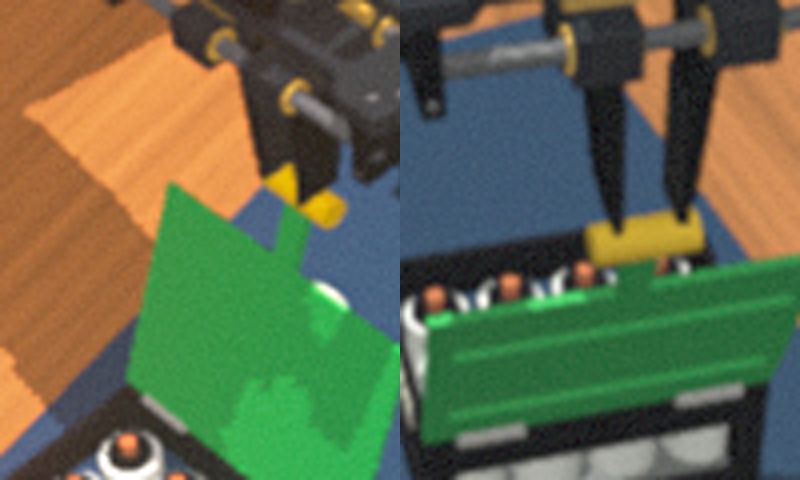

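```bash
python3 - <<'E'
from h import *
cs=[arm.calibration(n) for n in("scene","side")]
for nm,uv in(("mid",[(294.8,187),(332.3,136.5)]),("L/R a",[(290,184),(324.5,138)]),("b",[(299.5,190),(340.8,134.5)]),("a sw",[(290,184),(340.8,134.5)]),("b sw",[(299.5,190),(324.5,138)])):
    r=tri(cs,uv); print(nm,r.x.round(4),r.fun.round(1))
o=arm.get_obs()
for z in(.217,.234,.25): print(z,[proj(c,[.497,-.077,z]).round(1).tolist() for c in cs])
im=[arm.camera(n) for n in("scene","side")]
a=cv2.resize(im[0][155:205,270:320],(400,400),interpolation=0); b=cv2.resize(im[1][110:160,305:355],(400,400),interpolation=0)
cv2.imwrite("pics/c4.png",np.hstack([a,b])[:,:,::-1])
E
```

```text
mid [ 0.494  -0.0754  0.2388] [-0.7 -0.6 -0.6  0.5]
L/R a [ 0.4978 -0.0793  0.2405] [ 4.5  3.9  3.7 -2.9]
b [ 0.4893 -0.0714  0.2373] [-6.2 -5.4 -5.1  4. ]
a sw [ 0.4814 -0.0738  0.2389] [-1.  -0.9 -0.8  0.7]
b sw [ 0.5057 -0.077   0.2388] [-0.7 -0.6 -0.6  0.4]
0.217 [[[295.6, 195.7]], [[329.0, 148.1]]]
0.234 [[[295.1, 189.4]], [[329.3, 139.3]]]
0.25 [[[294.5, 183.3]], [[329.6, 130.8]]]
```

View pics/c4.png

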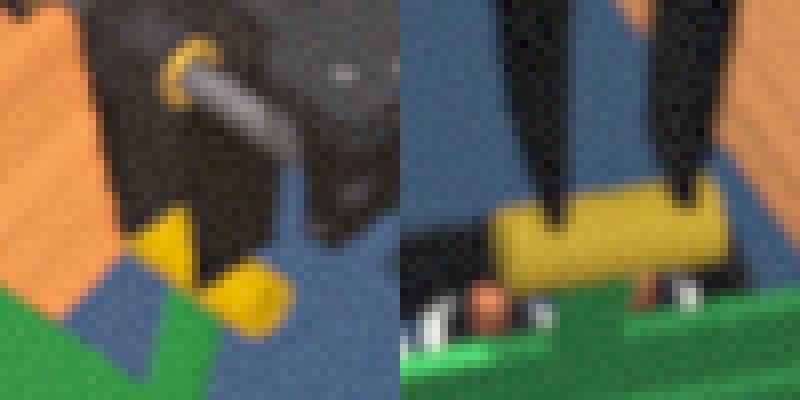

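The close-up shows both fingertips overlapping the front of the bar's upper side in both views: scene at about (290,182) and (300,188), side at about (325,138) and (341,135). They closed just above the bar. By triangulation the tips are at z ≈ 0.242, not the 0.217 I expected, so the fingers really end about 25 mm higher than the stated overhang implies. I'll open, go down about 24 mm while watching the force, and close again.

```bash
python3 -m creep '[0,0,-0.03,0,1, 0,0,-0.03,0,1, 0,0,-0.03,0,1, 0,0,-0.03,0,1, 0,0,-0.03,0,1, 0,0,-0.03,0,1, 0,0,-0.03,0,1, 0,0,-0.03,0,1]'
python3 -m creep '[0,0,0,0,1, 0,0,0.03,0,1, 0,0,0.06,0,1, 0,0,0.06,0,1]'
```

```text
time: 4.4
tool_pos: [0.4969, -0.077, 0.2428]
orientation: [-2.421, -2.002, 0.0]
contact_force: [-0.1, 0.8, -0.4]
width: 0.078
grip_force: 0.0
time: 4.8
tool_pos: [0.4963, -0.0769, 0.2232]
orientation: [-2.42, -2.0, 0.002]
contact_force: [0.5, 0.1, -0.8]
width: 0.095
grip_force: 0.0
```

```bash
python3 -m creep '[0,0,0.025,0,1, 0,0,0.045,0,0.7, 0,0,0.045,0,0.2, 0,0,0.045,0,0.2, 0,0,0.045,0,0.2, 0,0,0.045,0,0.2, 0,0,0.045,0,0.2]'
python3 -m creep '[0,0,0,0,0.2, 0,0,0,0,0.2, 0,0,0,0,0.2]'
```

```text
time: 5.5
tool_pos: [0.497, -0.077, 0.2115]
orientation: [2.421, 2.001, 0.0]
contact_force: [-0.9, -0.2, -0.2]
width: 0.0528
grip_force: 0.0
time: 5.8
tool_pos: [0.4967, -0.077, 0.2114]
orientation: [-2.421, -2.002, 0.0]
contact_force: [-1.9, -0.2, 1.8]
width: 0.0399
grip_force: 30.0
```

It's gripped: width 39.9 mm with 30 N on the pads. Now I'll swing along the arc, watching the force.

```bash
python3 -m creep '[-0.038,0,-0.013,0,0.2, -0.076,0,-0.024,0,0.2, -0.116,0,-0.032,0,0.2, -0.155,0,-0.036,0,0.2, -0.195,0,-0.038,0,0.2, -0.235,0,-0.037,0,0.2, -0.275,0,-0.032,0,0.2, -0.314,0,-0.025,0,0.2]'
python3 - <<'E'
import numpy as np
a=np.arange(1.35,-.01,-.075);f=lambda a:np.array([60-160*np.cos(a),-160*np.sin(a)])/300
for s in(1.35,.75):
  for x in a: print(s,round(x,3),(f(x)-f(s)).round(3)) if s-.61<x<=s else 0
for x in(.15,.1,.06,.03,.01,0,-.02): print(x,(f(x)-f(.15)).round(3))
E
```

```text
time: 6.6
tool_pos: [0.4802, -0.1712, 0.2195]
orientation: [2.42, 1.998, 0.003]
contact_force: [10.0, -0.3, -3.0]
width: 0.0399
grip_force: 30.0
1.35 1.35 [0. 0.]
1.35 1.275 [-0.039  0.01 ]
1.35 1.2 [-0.076  0.023]
1.35 1.125 [-0.113  0.039]
1.35 1.05 [-0.149  0.058]
1.35 0.975 [-0.182  0.079]
1.35 0.9 [-0.215  0.103]
1.35 0.825 [-0.245  0.129]
1.35 0.75 [-0.273  0.157]
0.75 0.675 [-0.026  0.03 ]
0.75 0.6 [-0.05   0.062]
0.75 0.525 [-0.071  0.096]
0.75 0.45 [-0.09   0.132]
0.75 0.375 [-0.106  0.168]
0.75 0.3 [-0.119  0.206]
0.75 0.225 [-0.13   0.245]
0.75 0.15 [-0.137  0.284]
0.15 [0. 0.]
0.1 [-0.003  0.026]
0.06 [-0.005  0.048]
0.03 [-0.006  0.064]
0.01 [-0.006  0.074]
0 [-0.006  0.08 ]
-0.02 [-0.006  0.09 ]
```

```bash
python3 - <<'E'
from h import *
cs=[arm.calibration(n) for n in("scene","side")]
im=[arm.camera(n) for n in("scene","side")]
o=arm.get_obs(); print(o["contact_force"].round(1),o["wrist_torque"].round(2),o["width"],o["grip_force"],o["tool_pos"].round(4),o["time"])
# predicted bar at 1.35 for yaw 79/80
X=np.array([.496,-.0755])
for w in np.radians([79,80]): print(tray(*(X-.1192*np.array([np.cos(w),np.sin(w)])),w,[.06-.16*np.cos(1.35),0,.0875+.16*np.sin(1.35)]).round(4))
cv2.imwrite("pics/c5.png",np.hstack([cv2.resize(im[0][110:360,170:370],(400,500)),cv2.resize(im[1][80:330,240:440],(400,500))])[:,:,::-1])
E
```

```text
[ 8.5 -0.7  1.2] [ 0.04 -1.51  0.11] 0.039634359382595914 30.002388060092926 [ 0.4801 -0.1719  0.2193] 6.7
[ 0.478  -0.168   0.2436]
[ 0.4796 -0.1683  0.2436]
```

View pics/c5.png

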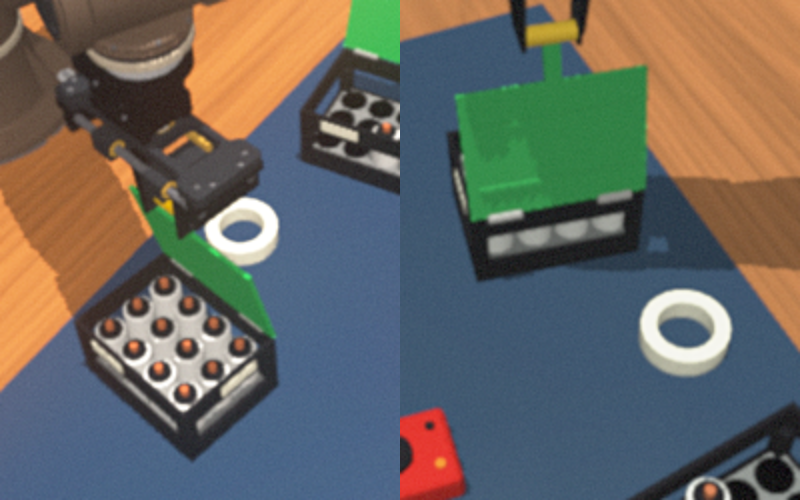

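The cover is about upright at 1.35 rad, with the bar held between the pads (scene crop at about (165,205), side crop at about (552,33)). A sideways force of about 9 N suggests a heading error of around 1.5°, so I'll add a small +y correction as the cover swings on.

```bash
python3 -m creep '[-0.039,0.005,0.01,0,0.2, -0.076,0.01,0.023,0,0.2, -0.113,0.012,0.039,0,0.2, -0.149,0.013,0.058,0,0.2, -0.182,0.013,0.079,0,0.2, -0.215,0.014,0.103,0,0.2, -0.245,0.014,0.129,0,0.2, -0.273,0.015,0.157,0,0.2]'
```

```text
time: 7.5
tool_pos: [0.4661, -0.2524, 0.1716]
orientation: [-2.42, -2.0, 0.004]
contact_force: [-9.1, -1.8, 5.5]
width: 0.0395
grip_force: 30.0
```

```bash
python3 -m creep '[-0.026,-0.003,0.03,0,0.2, -0.05,-0.006,0.062,0,0.2, -0.071,-0.006,0.096,0,0.2, -0.09,-0.006,0.132,0,0.2, -0.106,-0.006,0.168,0,0.2, -0.119,-0.006,0.206,0,0.2, -0.13,-0.006,0.245,0,0.2, -0.137,-0.006,0.284,0,0.2]'
```

```text
time: 8.3
tool_pos: [0.4591, -0.2925, 0.0861]
orientation: [2.42, 2.0, 0.0]
contact_force: [3.2, -4.6, 1.4]
width: 0.0396
grip_force: 30.0
```

```bash
python3 -m creep '[-0.001,0,0.015,0,0.2, -0.003,0,0.026,0,0.2, -0.004,0,0.038,0,0.2, -0.005,0,0.048,0,0.2, -0.005,0,0.056,0,0.2, -0.006,0,0.064,0,0.2, -0.006,0,0.07,0,0.2, -0.006,0,0.075,0,0.2]'
python3 -m creep '[0,0,0.004,0,0.2, 0,0,0.008,0,0.2, 0,0,0.008,0,0.2]'
```

```text
time: 9.1
tool_pos: [0.4589, -0.2941, 0.0639]
orientation: [2.42, 2.0, 0.0]
contact_force: [2.8, -5.8, 1.3]
width: 0.0399
grip_force: 30.0
time: 9.4
tool_pos: [0.4589, -0.294, 0.0614]
orientation: [2.42, 2.0, 0.0]
contact_force: [2.4, -5.2, 0.7]
width: 0.0398
grip_force: 30.0
```

```bash
python3 -m creep '[0,0,0.005,0,0.2, 0,0,0.01,0,0.2, 0,0,0.01,0,0.2]'
python3 - <<'E'
from h import *
cs=[arm.calibration(n) for n in("scene","side")]
im=[arm.camera(n) for n in("scene","side")]
for c,i in zip(cs,im): 
    p=proj(c,[.459,-.292,.0875])[0]; print(p.round(1),blob(yellow(i),p)[1:])
cv2.imwrite("pics/c6.png",np.hstack([cv2.resize(im[0][200:360,190:318],(400,500)),cv2.resize(im[1][60:220,245:373],(400,500))])[:,:,::-1])
E
```

```text
time: 9.7
tool_pos: [0.4589, -0.294, 0.059]
orientation: [2.419, 2.0, 0.0]
contact_force: [0.9, -4.4, 7.2]
width: 0.0397
grip_force: 30.0
[215.8 306.4] (array([386.37,  75.  ]), np.int32(100))
[298.1 124.1] (array([299.25510204, 123.82653061]), np.int32(98))
```

View pics/c6.png

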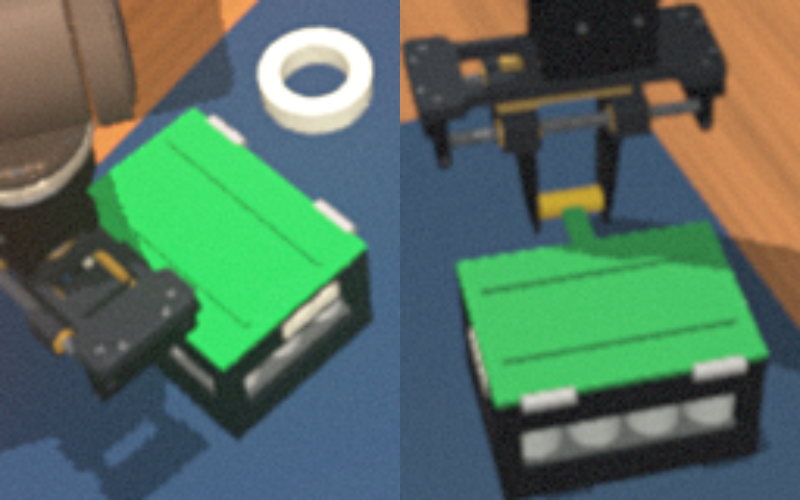

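The cover looks flat on the rim in both views, the side-view bar at (299,124) matches the closed prediction (298,124), and an upward reaction of 7 N has appeared. I'll press 1 mm more to confirm, then release.

```bash
python3 -m creep '[0,0,0.004,0,0.2, 0,0,0.004,0,0.2, 0,0,0.004,0,0.2]'
```

```text
time: 10.1
tool_pos: [0.459, -0.2941, 0.0588]
orientation: [2.418, 2.0, 0.0]
contact_force: [-1.4, -2.4, 18.6]
width: 0.04
grip_force: 30.0
```

The stop is confirmed: force rose to 19 N with no further travel. I'll release and then retreat straight up.

```bash
python3 -m creep '[0,0,-0.004,0,0.2, 0,0,-0.005,0,0.5, 0,0,-0.005,0,1, 0,0,-0.005,0,1, 0,0,-0.005,0,1, 0,0,-0.005,0,1, 0,0,-0.005,0,1, 0,0,-0.005,0,1]'
python3 -m creep '[0,0,-0.005,0,1, 0,0,-0.1,0,1, 0,0,-0.25,0,1, 0,0,-0.4,0,1, 0,0,-0.55,0,1, 0,0,-0.6,0,1, 0,0,-0.6,0,1, 0,0,-0.6,0,1]'
python3 - <<'E'
from h import *
im=[arm.camera(n) for n in("scene","side")]
o=arm.get_obs(); print(o["contact_force"].round(1),o["width"],o["tool_pos"].round(3))
cv2.imwrite("pics/c7.png",np.hstack([cv2.resize(im[0][40:360,180:436],(400,500)),cv2.resize(im[1][80:400,240:496],(400,500))])[:,:,::-1])
cs=arm.calibration("side"); b=blob(yellow(im[1]),(299,124)); print(b[1:])
E
```

```text
time: 10.9
tool_pos: [0.4583, -0.2926, 0.0589]
orientation: [-2.421, -2.002, 0.0]
contact_force: [0.6, 0.7, -0.4]
width: 0.0901
grip_force: 0.0
time: 11.7
tool_pos: [0.458, -0.2923, 0.2382]
orientation: [-2.421, -2.001, 0.0]
contact_force: [0.5, -0.1, -0.5]
width: 0.0953
grip_force: 0.0
[0.6 0.1 0.9] 0.09492117772149523 [ 0.458 -0.292  0.237]
(array([298.62352941, 123.91764706]), np.int32(85))
```

View pics/c7.png

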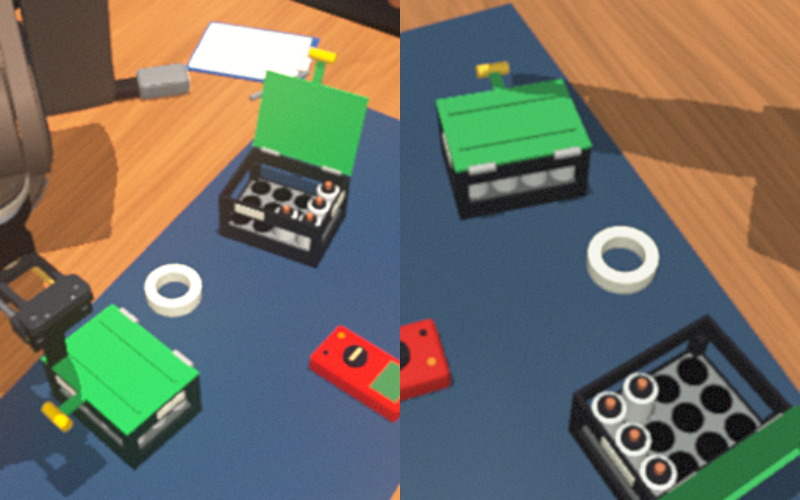

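The full tray's cover is flat on the rim with its bar free (scene crop (57,416), side crop (493,70)). The other cover is still open, and the gripper is well clear.

```bash
python3 -c "
from workcell import arm
print(arm.close_job())"
```

```text
the job is handed in; nothing more can be done
None
```

The full tray's cover is closed flat on its rim and released, the partly empty tray's cover is still open, and the job was handed in at about 12 s, after one missed first grip that moved nothing.

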